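Unlatch and open the shrimp tank's lid

TASK

Open the shrimp tank's lid for feeding: swing the keeper about a quarter turn out of the way so the bolt is free to move, slide the bolt all the way back off the lid's tongue, then raise the lid by its grip without flinging it, let it stand open nearly upright, and let go. Leave the feeding dish and everything else on the plank as they stand, and leave the keeper and the bolt open.

Things in the scene. Friction and masses are not known exactly. Their poses are not given: they have to be found in the camera images.
- tank: Glass shrimp tank, 130 deep (x) x 200 wide (y) x 130 mm high, fixed on the teak plank (plank top 20 mm high). Origin: centre of its underside. x points from the front (latch side, to the robot) to the hinge side, y to the left, z up. In front is a black ledge (x -109 to -65, y -100 to 125, top z 130 mm); bolt and keeper lie on it along x = -87. The shut lid's top is at z 143, its front edge at x = -65.
- keeper (a joint): Keeper: steel pawl 48 x 12 x 8 mm on an upright pin at its left (+y) end. 0 rad (about as it starts): in line behind the bolt's tail, blocking it. Positive turns it clockwise from above, the free end swinging to the front (-x, to the robot); stop at 1.6 rad, pointing to the front. Past 0.9 rad the bolt's way is clear. Light friction (0.04 N m), stays where left.
- keeper_post (a point): In the keeper's upright round steel post (10 mm thick, from 146 to 180 mm above the tank's origin), the thing to push or pinch; this point is on its axis, 9 mm below its top, 36 mm from the pin's axis. Shut, it stands 51 mm left (+y) of the bolt's knob. Axes turn with the keeper.
- keeper_pin (a point): On the axis of the keeper's pin, at the height of keeper_post; tank frame (-87, 105) mm. Fixed to the tank, same axes as the tank. (The pin itself ends lower, 148 mm above the tank's origin.)
- bolt (a joint): Bolt: a steel bar 71 x 10 x 8 mm sliding along the ledge. 0 m = shut, its tip over the lid's tongue; positive slides it to the left (+y of the tank); end stop at 0.040 m; the tongue is free past 0.028 m. Friction about 1.5 N, stays where left.
- bolt_knob (a point): In the bolt's square steel knob (16 x 16 mm, standing 34 mm above the bolt, from 146 to 180 mm above the tank's origin, sides parallel to the tank's); this point is on its axis, 9 mm below its top. Axes as the tank's; moves with the bolt.
- lid (a joint): Lid: clear panel in a metal frame, 130 x 200 x 8 mm, 0.25 kg, hinged on the tank's far rim. 0 rad = shut, positive raises the front edge; 1.57 is upright, stop at 1.75. A stiff hinge (0.32 N m) holds it at any angle; 3 to 6 N at the grip raises it. A tongue 24 wide, 4 mm thick at the middle of its front edge reaches about 36 mm forward under the bolt.
- lid_grip (a point): Centre of the lid's steel grip: a barrel 18 mm thick, 26 mm long, its axis along the tank's y (parallel to the hinge), on a 10 mm stem, 32 mm above the shut lid's top, 12 mm behind its front edge, 45 mm right (-y) of its middle. Held by its two flat ends it can turn between the fingers as the lid rises. Axes turn with the lid.
- lid_hinge (a point): Middle of the lid's hinge axis (the axis runs along the tank's y), tank frame (65, 0, 135) mm. Closed, lid_grip lies 118 mm in front of this axis and 40 mm above it. Same axes as the tank.
- dish: Green feeding dish (60 mm wide) on a slender glass stem with a 56 mm foot, 83 mm high, loose and easily tipped, standing to the left of the tank. Origin under its foot. Leave alone.
- tweezers: Curved steel tweezers, 160 mm long, lying to the right of the tank. Origin mid-length. Leave alone.
- hide: Round white ceramic hide, 72 mm wide, 50 mm high, right of the tank. Origin under its centre. Leave alone.
- jar: Small closed feed jar, 56 mm wide, 85 mm high, on the plank's far part. Leave alone.
- pot: Small terracotta pot, 76 mm wide, 70 mm high, on the plank's far part. Leave alone.
- brush: Brush lying at the left end of the plank. Leave alone.
- valve_knob (a joint): Turning knob (28 mm wide, top 52 mm above the plank) of the black air valve behind the tank; 0 = as it stands, either way positive or negative. Leave alone.

How it is judged:
On the way, in this order (a step that is already met when the one before it is completed fails the run):
1. the keeper is swung clear of the bolt (past 0.9 rad) while the bolt is still shut (value of joint keeper above 0.9 rad and value of joint bolt below 0.01 m), for 0.1 s.
2. the bolt is drawn back off the tongue (past 32 mm) with the lid still shut (value of joint bolt above 0.032 m and value of joint lid below 0.15 rad), for 0.1 s.
3. the lid is raised past 1.2 rad (value of joint lid above 1.2 rad), for 0.1 s.
At the end, for the whole second after the job is handed in: The keeper stands swung clear (past 0.8 rad), the bolt is drawn back (past 30 mm), and the lid stands open by itself, at least 1.2 rad (about 70 degrees) from shut, at rest (value of joint keeper above 0.8 rad and value of joint bolt above 0.03 m and value of joint lid between 1.2 and 1.76 rad and velocity of joint lid between -0.05 and 0.05 rad/s); the robot touches nothing.
It fails at once if the lid is flung (faster than 2.5 rad/s) (velocity of joint lid above 2.5 rad/s or velocity of joint lid below -2.5 rad/s).
It fails at once if the feeding dish is tipped (over 0.3 rad) or shifted by more than 15 mm (angle between dish's own z axis and vertical above 0.3 rad or distance of dish from where it was at the start of the episode above 0.015 m).
It fails at once if another thing on the plank is shifted by more than 20 mm, or the air valve's knob turned by more than 0.3 rad (distance of any of tweezers, hide, jar, pot, brush from where it was at the start of the episode above 0.02 m or value of joint valve_knob above 0.3 rad or value of joint valve_knob below -0.3 rad).
It also fails if it takes over 64 s, if anything falls off the work surface, if the arm or the gripper's body presses on something with over 40 N, if the wrist force passes 120 N, or if a joint passes its speed limit or range.

ROBOT

A 6-joint arm with a two-finger parallel gripper is mounted at the origin on the work surface. World frame = base frame: x ahead of the robot, y to its left, z up, the work surface at z = 0. Lengths are in m, angles in rad, forces in N, time in s.
With the tool pointing down it reaches from about 0.25 to 0.8 m from the base axis. Payload 3.9 kg.
Tool frame: the origin (TCP) lies midway between the tips of the shut fingers; the grasp point (between the pads) lies ctrl.tcp_to_grasp behind it (ctrl.tcp_to_grasp is the distance from the TCP to the grasp point, in m); z points along the fingers, y is the direction in which the jaws open and shut (so a half turn about z gives the same grasp; the last joint's range is limited). The gripper opens to 85 mm and grips with 20 to 120 N. Pads are 22 mm wide; open, the fingers measure 114 mm over their backs; the gripper's body (76 mm by 85 mm) begins 54 mm behind the grasp point. The pads swing forward as they close: fully open they stand 13 mm farther back than shut.
Start: joints at [1.222, 0.26, -0.138, 1.173, 0, 1.571], TCP at [0.179, 0.493, 0.231] pointing down, gripper open.
Joint ranges: [-2.78, 2.78], [-0.83, 1.72], [-1.28, 1.37], [-1.9, 2.12], [-1.57, 1.48], [-3.14, 3.14]. Speed limits (rad/s): [2.57, 2.57, 3.14, 3.14, 3.14, 3.14].

INTERFACE

Orientations are given as a unit quaternion [w, x, y, z].
In Python, from rig import ctrl gives the robot as it stands.
- The arm moves only by the tool drive_tool, never from a script. Its argument "motion" is a list of rows, each a list of 7 numbers: the shift along the tool's x, y, z in units of 25 mm (1.0 is 25 mm), then the turn, a rotation vector about the tool's x, y, z in units of 6 degrees (1.0 is 6 degrees), then the finger opening in mm, from 0 to 85.4. In form: [[dx, dy, dz, wx, wy, wz, fingers], ...]. A call has 1 to 20 rows; each row shifts and turns the commanded pose from where the row before left it, along the tool's axes as they then stand; what a row does not reach is not made up. A row lasts 1/12 s, in which the tool goes at most 41.7 mm and 7.16 degrees, less where a joint would pass 70% of its speed; a pose out of reach is approached as far as the arm can. A call is refused whole if a number of a shift passes 1 or a number of a turn 1, either way. A call with a gripper value outside its range is refused whole. The fingers move at their own pace and stop on an object; "force" is the grip in N (left out, the last holds). Time passes only in rows, so rows that do not move let the fingers close. It gives the time, the measured TCP pose, the force and the opening at its end, in the units of the state.
- ctrl.get_obs(): the state, without advancing time (a new reading comes with each control period).
- ctrl.snapshot(name): name is "scene" or "top" or "wrist"; returns the picture (400x640x3 uint8, red, green, blue); there is no depth.
- ctrl.camera_model(name): a dict with "fx", "fy", "cx", "cy" (pixels), "T" (4x4, takes a point from camera to world coordinates). Camera axes: x right, y up, looking along -z (the intrinsics and any distortion apply to the point x, -y, -z); pixel columns grow to the right and rows downward; lengths in m; the calibration is good to about 2 mm. A picture is of the moment at which its call begins: read the wrist's pose just before it. camera_model takes no time and is no camera call; for the wrist camera it gives the pose at the moment of the call.
- ctrl.close_job(): hands the job in, once; it reports no verdict.
The state is a dict: "time_s": time; "q": joint angles; "joint_velocities": joint speeds; "joint_torque": joint torques, N m; "tcp_pos": TCP position; "tool_rot": TCP orientation; "force": force on the tool from outside, world axes, zero at the start; "moment": the same for the moment, N m; "opening": finger opening in m.
Only numpy, scipy, OpenCV 4.12 (cv2) and the standard library are available. Lean on these libraries where they do the work, as an engineer would, in place of code of your own. Each camera call takes 0.05 s, during which the arm holds its last target. There are 200 camera calls.

## Working session

There is one attempt and no reset: what is moved stays moved. The work goes in short steps, Python scripts to look and compute and a tool call to move; the robot and the scene stay as the last step left them, time stands still between calls to the robot, and variables do not carry over. Pictures are saved under pics/ and viewed, about 8 in all and at most 12, crops included, and the job is handed in when it is done.

Besides the shell and the picture viewer there is one more tool, called after "Call:" by a JSON object that holds its "method" and its "body". drive_tool: Moves the arm, as the interface text tells. Its arguments: {"type":"object","properties":{"motion":{"type":"array"},"force":{"type":"number"}},"required":["motion"]}

```bash
mkdir -p pics
cat > h.py <<'E'
import numpy as np, cv2
from rig import ctrl
from scipy.spatial.transform import Rotation as R
def snap(n,f):
    m=ctrl.camera_model(n); im=ctrl.snapshot(n); cv2.imwrite('pics/'+f+'.png',im[:,:,::-1]); return im,m
def ray(m,u,v):
    d=np.array([(u-m['cx'])/m['fx'],-(v-m['cy'])/m['fy'],-1.]); T=np.array(m['T']); return T[:3,3],T[:3,:3]@d
def onz(m,u,v,z):
    o,d=ray(m,u,v); return o+d*(z-o[2])/d[2]
def proj(m,p):
    T=np.array(m['T']); c=T[:3,:3].T@(np.array(p)-T[:3,3]); return m['cx']+m['fx']*c[0]/-c[2], m['cy']+m['fy']*c[1]/c[2]
E
python3 - <<'E'
from h import *
o=ctrl.get_obs(); print(o); print(ctrl.tcp_to_grasp)
for n in('top','scene'):
    im,m=snap(n,n+'0'); print(n,m)
E
```

```text
{'time_s': 0.0, 'q': array([ 1.22200121e+00,  2.60712325e-01, -1.39405072e-01,  1.17269515e+00,
       -9.73201833e-06,  1.57078978e+00]), 'joint_velocities': array([ 0.00077908,  0.00034438, -0.00019968,  0.00175771, -0.00094191,
       -0.00076954]), 'joint_torque': array([ 1.39158501e-04, -4.05674815e+01,  2.53924441e+01,  1.85936963e-02,
       -7.29540443e-05,  3.35929215e-06]), 'tcp_pos': array([0.17919169, 0.49273102, 0.23043644]), 'tool_rot': array([-1.70133151e-04,  1.73511552e-01,  9.84831318e-01, -9.93662143e-04]), 'force': array([-0.38175189,  0.27838939, -0.49058693]), 'moment': array([ 0.01001825, -0.02244371, -0.00022406]), 'opening': 0.08544093791580923}
0.0187
top {'fx': 505.18122763962685, 'fy': 505.18122763962685, 'cx': 319.82433279827, 'cy': 198.89312718805542, 'T': array([[ 0.02103383,  0.99647243, -0.08124209,  0.50998408],
       [-0.99975546,  0.02151858,  0.00509567,  0.00428371],
       [ 0.00682591,  0.08111505,  0.99668137,  1.41421709],
       [ 0.        ,  0.        ,  0.        ,  1.        ]])}
scene {'fx': 371.87249441550836, 'fy': 371.87249441550836, 'cx': 316.3884029742169, 'cy': 202.10991039029048, 'T': array([[ 8.99003472e-02, -7.25781849e-01,  6.82025392e-01,
         1.20329049e+00],
       [ 9.95950452e-01,  6.60567753e-02, -6.09852410e-02,
        -4.26714952e-02],
       [-7.90417152e-04,  6.84746092e-01,  7.28781287e-01,
         8.17877179e-01],
       [ 0.00000000e+00,  0.00000000e+00,  0.00000000e+00,
         1.00000000e+00]])}
```

```bash
python3 -c "
import cv2
a=cv2.imread('pics/top0.png'); cv2.imwrite('pics/top0c.png',cv2.resize(a[60:360,150:550],None,fx=2,fy=2,interpolation=cv2.INTER_CUBIC))"
```

```text
(no output)
```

View pics/top0.png

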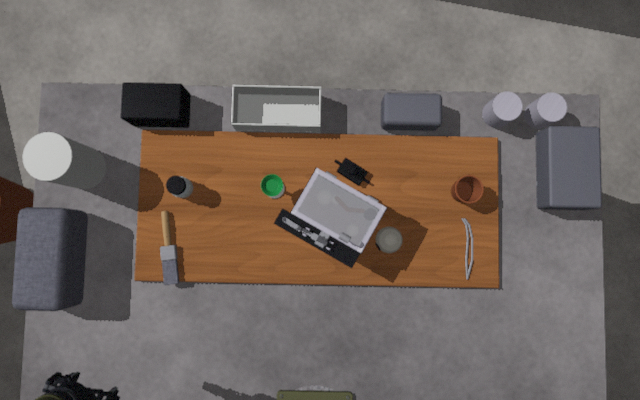

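The top view shows the tank at about (340,212), rotated about 27°. The black ledge runs from (280,217) to (357,258), and the dish is at (273,186), left of the tank. I'll zoom in.

```bash
python3 -c "
import cv2
a=cv2.imread('pics/top0.png'); cv2.imwrite('pics/top0c.png',cv2.resize(a[160:270,260:400],None,fx=5,fy=5,interpolation=cv2.INTER_CUBIC))"
```

```text
(no output)
```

View pics/top0c.png

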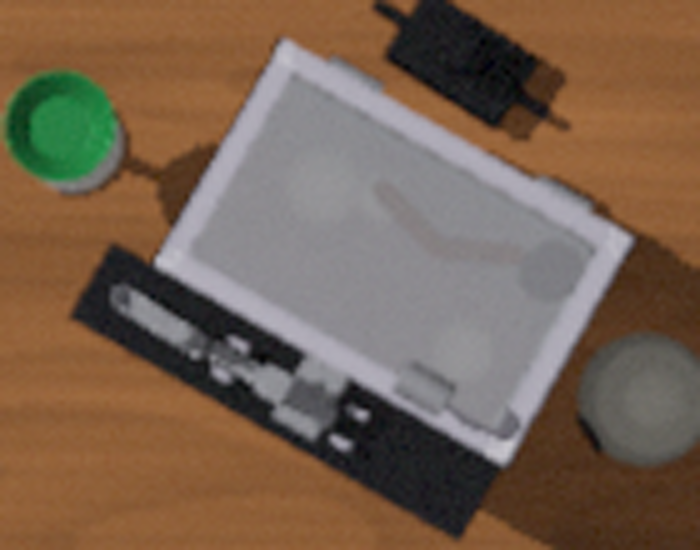

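Enlarged crop: lid corners at (160,262), (285,40), (632,238) and (508,465). The keeper's pin end is at (122,295), the bolt's knob at about (305,395), and the grip at about (428,385). Next I fit the tank pose from the corners.

```bash
cat >> h.py <<'E'
def fit(P,Q): # 2D rigid: P tank -> Q world
    P=np.array(P);Q=np.array(Q);p=P-P.mean(0);q=Q-Q.mean(0)
    a=np.arctan2((p[:,0]*q[:,1]-p[:,1]*q[:,0]).sum(),(p*q).sum()); c,s=np.cos(a),np.sin(a);M=np.array([[c,-s],[s,c]])
    t=Q.mean(0)-M@P.mean(0); return a,M,t,np.abs(P@M.T+t-Q).max()
E
python3 - <<'E'
from h import *
m=ctrl.camera_model('top'); f=lambda x,y,z:onz(m,(x+.5)/5-.5+260,(y+.5)/5-.5+160,z)[:2]
Q=[f(160,262,.163),f(285,40,.163),f(632,238,.163),f(508,465,.163)]
P=np.array([[-65,100],[-65+130,100],[65,-100],[-65,-100]])/1e3
a,M,t,r=fit(P,Q); print('yaw',a,t,'res',r)
for n,x,y,z,cx,cy in(('pin',-87,105,168,122,295),('post',-87,69,200,215,355),('knob',-87,18,200,305,388),('grip',-53,-45,195,428,375)):
    print(n,(M@[x/1e3,y/1e3]+t).round(4),'seen',f(cx,cy,z/1e3).round(4))
print('dish',f(62,125,.103))
E
```

```text
yaw -0.49848817232978787 [ 0.58606789 -0.04975807] res 0.0019991831783797986
pin [0.5599 0.0841] seen [0.5609 0.0852]
post [0.5426 0.0524] seen [0.5318 0.0378]
knob [0.5183 0.0076] seen [ 0.5169 -0.0057]
grip [ 0.518  -0.0639] seen [ 0.5244 -0.0649]
dish [0.65156998 0.12309016]
```

Call:
{"method": "drive_tool", "body": {"motion": [[0,0,-0.5,0,0,0,40],[-0.5,-0.3,-0.5,0,0,0,40],[-1,-0.64,-0.5,0,0,0,40],[-1,-0.64,-0.5,0,0,0,40],[-1,-0.64,-0.5,0,0,0,40],[-1,-0.64,-0.5,0,0,0,40],[-1,-0.64,-0.5,0,0,0,40],[-1,-0.64,-0.5,0,0,0,40],[-1,-0.64,0,0,0,0,40],[-1,-0.64,0,0,0,0,40],[-1,-0.64,0,0,0,0,40],[-1,-0.64,0,0,0,0,40],[-1,-0.64,0,0,0,0,40],[-1,-0.64,0,0,0,0,40],[-1,-0.64,0,0,0,0,40],[-1,-0.64,0,0,0,0,40],[-1,-0.64,0,0,0,0,40],[-1,-0.64,0,0,0,0,40],[-1,-0.64,0,0,0,0,40],[-1,-0.64,0,0,0,0,40]], "force": 25}}

```text
time_s: 1.77
tcp_pos: [0.5135, 0.0562, 0.3309]
tool_rot: [-0.0, 0.174, 0.985, -0.0]
force: [0.5, 0.4, 0.5]
opening: 0.04
```

Call:
{"method": "drive_tool", "body": {"motion": [[-0.5,-0.3,0,0,0,1,40],[0,0,0,0,0,1,40],[0,0,0,0,0,1,40],[0,0,0,0,0,1,40],[0,0,0,0,0,1,40],[0,0,0,0,0,1,40],[0,0,0,0,0,1,40],[0,0,0,0,0,1,40],[0,0,0,0,0,1,40],[0,0,0,0,0,1,40],[0,0,0,0,0,1,40],[0,0,0,0,0,1,40],[0,0,0,0,0,1,40],[0,0,0,0,0,1,40],[0,0,0,0,0,1,40],[0,0,0,0,0,1,40],[0,0,0,0,0,0.43,40],[0,0,0,0,0,0,40],[0,0,0,0,0,0,40]]}}

```text
time_s: 3.35
tcp_pos: [0.5221, 0.0462, 0.3309]
tool_rot: [-0.0, 0.859, 0.511, -0.0]
force: [-0.1, 0.8, -0.3]
opening: 0.0399
```

Run:
```python
from h import *
o=ctrl.get_obs(); print(o['time_s'],o['tcp_pos'],o['q'].round(2),R.from_quat(o['tool_rot'],scalar_first=True).as_matrix().round(3))
im,m=snap('wrist','w1'); print(m); np.save('w1.npy',m,allow_pickle=True)
a=-.4985;M=np.array([[np.cos(a),-np.sin(a)],[np.sin(a),np.cos(a)]]);t=np.array([.5861,-.0498])
for n,x,y,z in(('pin',-87,105,168),('post',-87,69,200),('knob',-87,18,200),('grip',-53,-45,195)):
    print(n,np.round(proj(m,[*(M@[x/1e3,y/1e3]+t),z/1e3])))
```

```text
3.35 [0.52205933 0.04624741 0.33091477] [ 0.09  0.24  0.09  1.42 -0.    2.16] [[ 0.477  0.879 -0.001]
 [ 0.879 -0.477 -0.   ]
 [-0.001 -0.001 -1.   ]]
{'fx': 321.2474759876801, 'fy': 321.2474759876801, 'cx': 321.414961089129, 'cy': 202.58767991967733, 'T': array([[ 8.79544001e-01,  4.59121101e-01,  1.24940644e-01,
         5.52356754e-01],
       [-4.75817077e-01,  8.49054064e-01,  2.29576362e-01,
         1.04345019e-01],
       [-6.78008976e-04, -2.61371404e-01,  9.65238069e-01,
         4.72930040e-01],
       [ 0.00000000e+00,  0.00000000e+00,  0.00000000e+00,
         1.00000000e+00]])}
pin [339. 132.]
post [340. 176.]
knob [339. 232.]
grip [373. 291.]
```

View pics/w1.png

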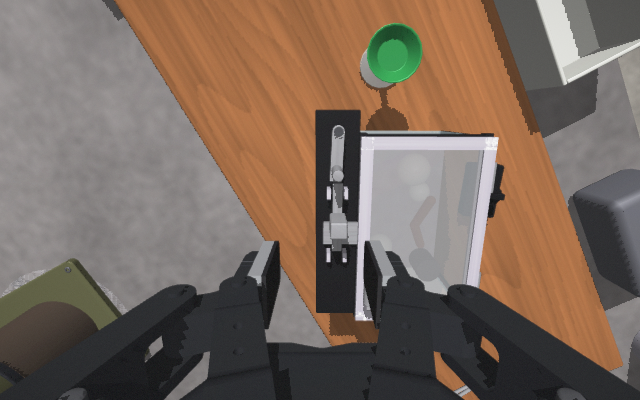

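The tank pose fits: the post is seen at (338,176), the knob at (338,230) and the pin at (338,132), all within about 2 px of prediction. Tool x is the tank's +y and tool y is the tank's +x. I'll descend around the post and pinch it.

Call:
{"method": "drive_tool", "body": {"motion": [[0.31,0.28,0,0,0,0,40],[0.3,0.28,0,0,0,0,40],[0,0,0.8,0,0,0,40],[0,0,0.8,0,0,0,40],[0,0,0.8,0,0,0,40],[0,0,0.8,0,0,0,40],[0,0,0.8,0,0,0,40],[0,0,0.8,0,0,0,40],[0,0,0.8,0,0,0,40],[0,0,0.4,0,0,0,40],[0,0,0.3,0,0,0,40],[0,0,0,0,0,0,40],[0,0,0,0,0,0,20],[0,0,0,0,0,0,5],[0,0,0,0,0,0,5],[0,0,0,0,0,0,5],[0,0,0,0,0,0,5],[0,0,0,0,0,0,5],[0,0,0,0,0,0,5]], "force": 20}}

```text
time_s: 4.98
tcp_pos: [0.5427, 0.053, 0.1749]
tool_rot: [0.001, 0.86, 0.511, 0.001]
force: [-0.7, -0.7, 6.2]
opening: 0.0093
```

Run:
```python
from h import *
th=np.linspace(0,1.4,17); p=np.c_[105-36*np.cos(th), -87-36*np.sin(th)]
print((np.diff(p,axis=0)/25).round(2).tolist())
```

```text
[[0.01, -0.13], [0.02, -0.12], [0.03, -0.12], [0.04, -0.12], [0.05, -0.12], [0.06, -0.11], [0.07, -0.11], [0.08, -0.1], [0.09, -0.09], [0.09, -0.08], [0.1, -0.08], [0.11, -0.07], [0.11, -0.06], [0.12, -0.05], [0.12, -0.04], [0.12, -0.03]]
```

Call:
{"method": "drive_tool", "body": {"motion": [[0,0,-0.12,0,0,0,5],[0,0,0,0,0,0,5],[0.01,-0.13,0,0,0,0,5],[0.02,-0.12,0,0,0,0,5],[0.03,-0.12,0,0,0,0,5],[0.04,-0.12,0,0,0,0,5],[0.05,-0.12,0,0,0,0,5],[0.06,-0.11,0,0,0,0,5],[0.07,-0.11,0,0,0,0,5],[0.08,-0.1,0,0,0,0,5],[0.09,-0.09,0,0,0,0,5],[0.09,-0.08,0,0,0,0,5],[0.1,-0.08,0,0,0,0,5],[0.11,-0.07,0,0,0,0,5],[0.11,-0.06,0,0,0,0,5],[0.12,-0.05,0,0,0,0,5],[0.12,-0.04,0,0,0,0,5],[0.12,-0.03,0,0,0,0,5],[0,0,0,0,0,0,5],[0,0,0,0,0,0,5]]}}

```text
time_s: 6.65
tcp_pos: [0.5257, 0.0957, 0.1768]
tool_rot: [0.002, 0.86, 0.511, -0.0]
force: [6.0, -4.5, -12.2]
opening: 0.0092
```

Call:
{"method": "drive_tool", "body": {"motion": [[0,0,0,0,0,0,30],[0,0,0,0,0,0,30],[0,0,0,0,0,0,30],[0,0,0,0,0,0,40],[0,0,-0.4,0,0,0,40],[0,0,-0.7,0,0,0,40],[0,0,-0.8,0,0,0,40],[0,0,-0.8,0,0,0,40],[0,0,-0.8,0,0,0,40],[0,0,0,0,0,0,40]]}}

```text
time_s: 7.48
tcp_pos: [0.5273, 0.0975, 0.2695]
tool_rot: [0.001, 0.86, 0.511, 0.004]
force: [1.1, 0.1, 1.3]
opening: 0.0396
```

```bash
cat >> h.py <<'E'
a=-.4985;M=np.array([[np.cos(a),-np.sin(a)],[np.sin(a),np.cos(a)]]);t=np.array([.5861,-.0498])
def w2t(p): return M.T@(np.array(p)[:2]-t)
E
python3 - <<'E'
from h import *
o=ctrl.get_obs(); print(o['time_s'],o['tcp_pos'],'tank',w2t(o['tcp_pos']),R.from_quat(o['tool_rot'],scalar_first=True).as_matrix().round(3))
im,m=snap('wrist','w2')
th=1.4
for n,x,y,z in(('pin',-87,105,168),('post1.4',-87-36*np.sin(th),105-36*np.cos(th),200),('knob',-87,18,200),('grip',-53,-45,195)):
    print(n,np.round(proj(m,[*(M@[x/1e3,y/1e3]+t),z/1e3])))
E
```

```text
7.4833 [0.52726503 0.09750352 0.26953509] tank [-0.12210188  0.10124728] [[ 0.478  0.878  0.008]
 [ 0.878 -0.478  0.002]
 [ 0.005  0.006 -1.   ]]
pin [367. 198.]
post1.4 [322. 218.]
knob [369. 320.]
grip [406. 383.]
```

View pics/w2.png

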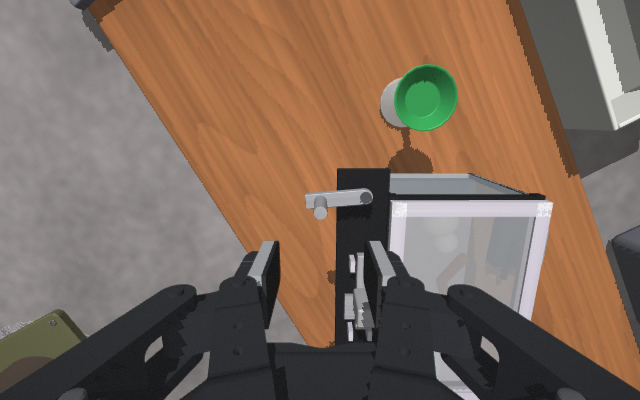

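The keeper is swung out to about 1.4 rad, with its post at (321,210), and the dish is untouched. Next is the bolt's knob.

Call:
{"method": "drive_tool", "body": {"motion": [[-0.5,0.3,0,0,0,0,40],[-0.8,0.4,0,0,0,0,40],[-0.8,0.4,0,0,0,0,40],[-0.8,0.26,0,0,0,0,40],[-0.43,0,0,0,0,0,40],[0,0,0.7,0,0,0,40],[0,0,0.8,0,0,0,40],[0,0,0.8,0,0,0,40],[0,0,0.7,0,0,0,40],[0,0,0.5,0,0,0,40],[0,0,0.1,0,0,0,40],[0,0,0,0,0,0,20],[0,0,0,0,0,0,10],[0,0,0,0,0,0,10],[0,0,0,0,0,0,10],[0,0,0,0,0,0,10],[0,0,0,0,0,0,10]], "force": 30}}

```text
time_s: 8.95
tcp_pos: [0.5175, 0.0064, 0.1749]
tool_rot: [0.002, 0.86, 0.51, 0.001]
force: [5.5, -3.4, -8.2]
opening: 0.0154
```

Call:
{"method": "drive_tool", "body": {"motion": [[0.05,0,0,0,0,0,10],[0.12,0,0,0,0,0,10],[0.15,0,0,0,0,0,10],[0.15,0,0,0,0,0,10],[0.15,0,0,0,0,0,10],[0.15,0,0,0,0,0,10],[0.15,0,0,0,0,0,10],[0.15,0,0,0,0,0,10],[0.15,0,0,0,0,0,10],[0.15,0,0,0,0,0,10],[0.15,0,0,0,0,0,10],[0.1,0,0,0,0,0,10],[0,0,0,0,0,0,10],[0,0,0,0,0,0,10],[0,0,0,0,0,0,10]]}}

```text
time_s: 10.2
tcp_pos: [0.5366, 0.0414, 0.1749]
tool_rot: [0.003, 0.86, 0.51, 0.001]
force: [5.4, -4.8, -8.1]
opening: 0.0158
```

Call:
{"method": "drive_tool", "body": {"motion": [[0,0,0,0,0,0,30],[0,0,0,0,0,0,40],[0,0,0,0,0,0,40],[0,0,-0.5,0,0,0,40],[0,0,-0.8,0,0,0,40],[0,0,-0.8,0,0,0,40],[0,0,-0.9,0,0,0,40],[0,0,-1,0,0,0,40],[-0.4,0,-1,0,0,0,40],[-0.8,0.3,0,0,0,0,40],[-0.8,0.3,0,0,0,0,40],[-0.8,0.3,0,0,0,0,40],[-0.8,0.3,0,0,0,0,40],[-0.8,0.2,0,0,0,0,40],[-0.8,0,0,0,0,0,40],[-0.4,0,0,0,0,0,40],[0,0,0,0,0,0,40]]}}

```text
time_s: 11.62
tcp_pos: [0.4974, -0.0977, 0.2999]
tool_rot: [0.0, 0.86, 0.51, 0.0]
force: [0.7, -0.5, 1.0]
opening: 0.0397
```

Run:
```python
from h import *
o=ctrl.get_obs(); print(o['time_s'],o['tcp_pos'],'tank',w2t(o['tcp_pos']),R.from_quat(o['tool_rot'],scalar_first=True).as_matrix().round(3))
im,m=snap('wrist','w3'); print(m['fx'],m['T'])
th=1.4
for n,x,y,z in(('pin',-87,105,168),('post1.4',-87-36*np.sin(th),105-36*np.cos(th),200),('knob40',-87,58,200),('grip',-53,-45,204),('gripends',-53,-32,195),('',-53,-58,195)):
    print(n,np.round(proj(m,[*(M@[x/1e3,y/1e3]+t),z/1e3])))
```

```text
11.6167 [ 0.49737133 -0.09771724  0.29992085] tank [-0.05502081 -0.08450769] [[ 0.48   0.877  0.   ]
 [ 0.877 -0.48  -0.   ]
 [ 0.     0.    -1.   ]]
321.2474759876801 [[ 8.77785775e-01  4.62563491e-01  1.24607984e-01  5.27713195e-01]
 [-4.79053189e-01  8.47343359e-01  2.29166476e-01 -3.97508636e-02]
 [ 4.18297366e-04 -2.60852925e-01  9.65378463e-01  4.41963834e-01]
 [ 0.00000000e+00  0.00000000e+00  0.00000000e+00  1.00000000e+00]]
pin [278. -62.]
post1.4 [216. -78.]
knob40 [275.  -4.]
grip [326. 152.]
gripends [325. 134.]
 [325. 168.]
```

View pics/w3.png

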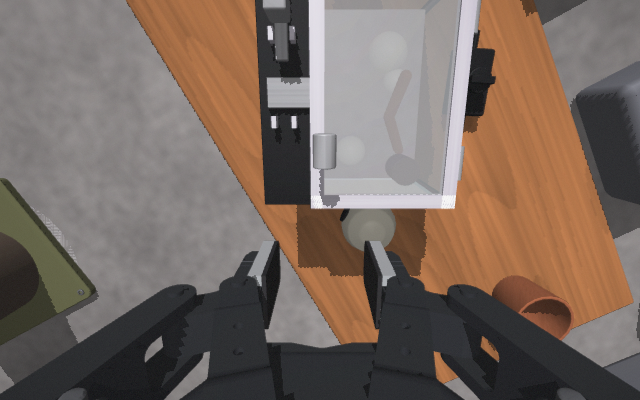

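The bolt is clear of the tongue: its tip is at (282,60) and the tongue at (285,92). The grip barrel is at (324,152), where predicted. I'll move over it, turn 90° and grasp.

Call:
{"method": "drive_tool", "body": {"motion": [[0.5,0.02,0,0,0,0,60],[0.6,0.02,0,0,0,0,60],[0.48,0,0,0,0,0,60],[0,0,0,0,0,-1,60],[0,0,0,0,0,-1,60],[0,0,0,0,0,-1,60],[0,0,0,0,0,-1,60],[0,0,0,0,0,-1,60],[0,0,0,0,0,-1,60],[0,0,0,0,0,-1,60],[0,0,0,0,0,-1,60],[0,0,0,0,0,-1,60],[0,0,0,0,0,-1,60],[0,0,0,0,0,-1,60],[0,0,0,0,0,-1,60],[0,0,0,0,0,-1,60],[0,0,0,0,0,-1,60],[0,0,0,0,0,-1,60],[0,0,0,0,0,0,60],[0,0,0,0,0,0,60]]}}

```text
time_s: 13.33
tcp_pos: [0.5186, -0.061, 0.2992]
tool_rot: [-0.0, 0.247, 0.969, 0.0]
force: [0.2, 0.4, 0.1]
opening: 0.0601
```

Run:
```python
from h import *
o=ctrl.get_obs(); print(o['time_s'],o['tcp_pos'],'tank',w2t(o['tcp_pos']),o['q'].round(2),R.from_quat(o['tool_rot'],scalar_first=True).as_matrix().round(3))
th=np.linspace(0,1.5,31); g=np.arctan2(40,-118)-th; r=np.hypot(118,40); p=np.c_[-r*np.cos(g),-r*np.sin(g)]
print((np.diff(p,axis=0)/25).round(2).tolist())
```

```text
13.3333 [ 0.51859823 -0.0610012   0.29916346] tank [-0.05393146 -0.0421112 ] [-0.12  0.24  0.01  1.34  0.    0.38] [[-0.878  0.479 -0.   ]
 [ 0.479  0.878  0.   ]
 [ 0.     0.    -1.   ]]
[[-0.09, -0.23], [-0.1, -0.23], [-0.11, -0.22], [-0.12, -0.22], [-0.13, -0.21], [-0.14, -0.21], [-0.15, -0.2], [-0.16, -0.19], [-0.17, -0.18], [-0.18, -0.17], [-0.19, -0.16], [-0.2, -0.15], [-0.2, -0.14], [-0.21, -0.13], [-0.22, -0.12], [-0.22, -0.11], [-0.23, -0.1], [-0.23, -0.09], [-0.24, -0.08], [-0.24, -0.07], [-0.24, -0.05], [-0.25, -0.04], [-0.25, -0.03], [-0.25, -0.02], [-0.25, -0.0], [-0.25, 0.01], [-0.25, 0.02], [-0.25, 0.03], [-0.25, 0.04], [-0.24, 0.06]]
```

Call:
{"method": "drive_tool", "body": {"motion": [[0,-0.11,0.4,0,0,0,60],[0,0,0.8,0,0,0,60],[0,0,0.8,0,0,0,60],[0,0,0.8,0,0,0,60],[0,0,0.8,0,0,0,60],[0,0,0.7,0,0,0,60],[0,0,0.4,0,0,0,60],[0,0,0.15,0,0,0,60],[0,0,0,0,0,0,40],[0,0,0,0,0,0,20],[0,0,0,0,0,0,20],[0,0,0,0,0,0,20],[0,0,0,0,0,0,20],[0,0,0,0,0,0,20],[0,0,0,0,0,0,20]], "force": 30}}

```text
time_s: 14.58
tcp_pos: [0.5183, -0.0635, 0.1794]
tool_rot: [0.002, 0.246, 0.969, 0.002]
force: [1.7, 5.7, -0.3]
opening: 0.0253
```

Call:
{"method": "drive_tool", "body": {"motion": [[-0.05,0,-0.12,0,0,0,20],[-0.05,0,-0.11,0,0,0,20],[-0.1,0,-0.23,0,0,0,20],[-0.11,0,-0.22,0,0,0,20],[-0.12,0,-0.22,0,0,0,20],[-0.13,0,-0.21,0,0,0,20],[-0.14,0,-0.21,0,0,0,20],[-0.15,0,-0.2,0,0,0,20],[0,0,0,0,0,0,20],[0,0,0,0,0,0,20]]}}

```text
time_s: 15.42
tcp_pos: [0.5364, -0.0733, 0.2167]
tool_rot: [0.0, 0.246, 0.969, 0.002]
force: [2.0, 4.9, -2.8]
opening: 0.0253
```

Run:
```python
from h import *
im,m=snap('scene','s2'); u,v=map(int,proj(m,[.586,-.05,.2])); print(u,v); c=im[max(0,v-100):v+100,max(0,u-130):u+130]; cv2.imwrite('pics/s2c.png',cv2.resize(c,None,fx=3,fy=3)[:,:,::-1])
```

```text
289 191
```

View pics/s2c.png

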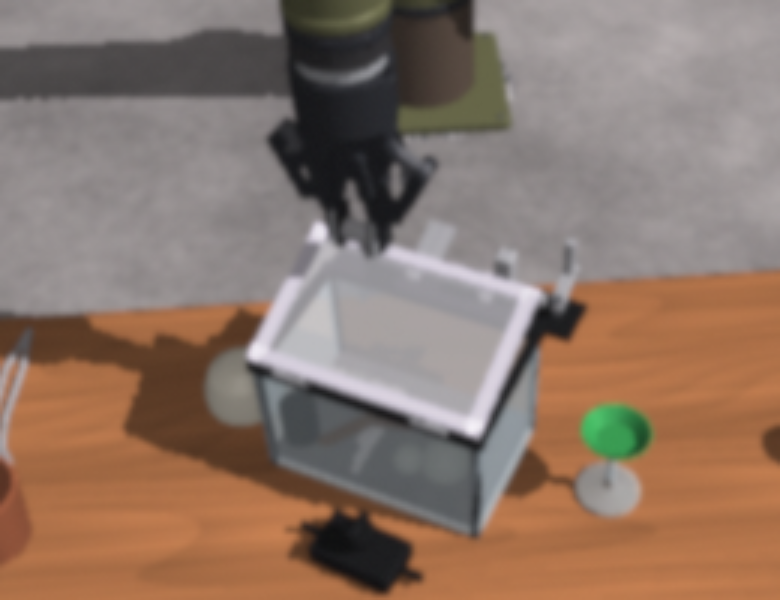

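The lid is rising with the grip and everything else is standing as before. Continuing along the arc.

Call:
{"method": "drive_tool", "body": {"motion": [[-0.08,0,-0.1,0,0,0,20],[-0.08,0,-0.1,0,0,0,20],[-0.17,0,-0.18,0,0,0,20],[-0.18,0,-0.17,0,0,0,20],[-0.19,0,-0.16,0,0,0,20],[-0.2,0,-0.15,0,0,0,20],[-0.2,0,-0.14,0,0,0,20],[-0.21,0,-0.13,0,0,0,20],[-0.22,0,-0.12,0,0,0,20],[-0.22,0,-0.11,0,0,0,20],[-0.23,0,-0.1,0,0,0,20],[-0.23,0,-0.09,0,0,0,20],[-0.24,0,-0.08,0,0,0,20],[-0.24,0,-0.07,0,0,0,20],[-0.24,0,-0.05,0,0,0,20],[0,0,0,0,0,0,20]]}}

```text
time_s: 16.8
tcp_pos: [0.5998, -0.108, 0.2607]
tool_rot: [-0.001, 0.246, 0.969, 0.002]
force: [-0.4, 6.3, 0.9]
opening: 0.0252
```

Call:
{"method": "drive_tool", "body": {"motion": [[-0.13,0,-0.02,0,0,0,20],[-0.12,0,-0.02,0,0,0,20],[-0.25,0,-0.03,0,0,0,20],[-0.25,0,-0.02,0,0,0,20],[-0.25,0,0,0,0,0,20],[-0.25,0,0.01,0,0,0,20],[-0.25,0,0.02,0,0,0,20],[-0.25,0,0.03,0,0,0,20],[-0.25,0,0.04,0,0,0,20],[-0.12,0,0.03,0,0,0,20],[0,0,0,0,0,0,20],[0,0,0,0,0,0,20],[0,0,0,0,0,0,20]]}}

```text
time_s: 17.88
tcp_pos: [0.6475, -0.134, 0.2606]
tool_rot: [0.002, 0.246, 0.969, 0.002]
force: [1.4, 5.0, 3.8]
opening: 0.0249
```

Run:
```python
from h import *
o=ctrl.get_obs(); p=w2t(o['tcp_pos']); x,z=p[0]-.065,o['tcp_pos'][2]+.0187-.155
print(p,x,z,np.hypot(x,z),'lid',np.arctan2(40,-118)-np.arctan2(z,x))
im,m=snap('scene','s3'); u,v=289,191; c=im[max(0,v-100):v+100,max(0,u-130):u+130]; cv2.imwrite('pics/s3c.png',cv2.resize(c,None,fx=3,fy=3)[:,:,::-1])
```

```text
[ 0.09414778 -0.0445743 ] 0.02914777819935535 0.12425811217160873 0.1276309970752047 lid 1.4743783162197783
```

View pics/s3c.png

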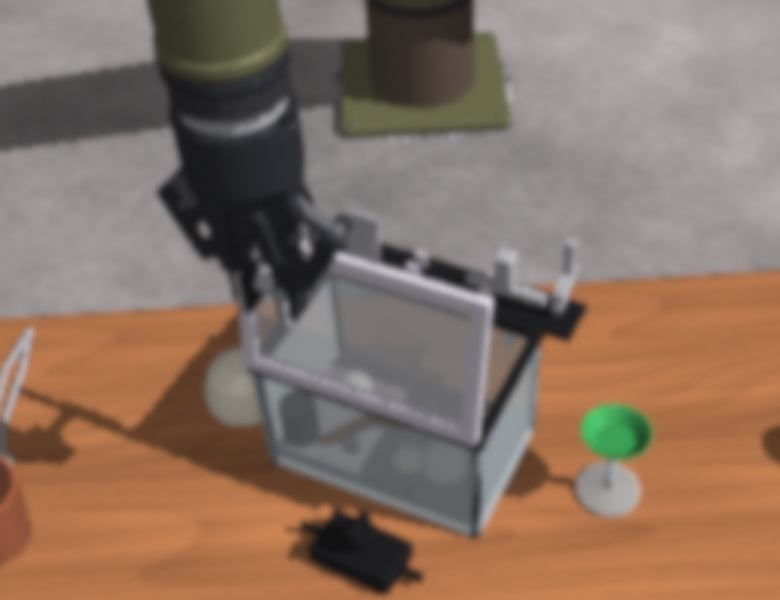

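The lid stands at about 1.47 rad. The keeper and bolt are open, and the dish and valve are untouched. Releasing and lifting away.

Call:
{"method": "drive_tool", "body": {"motion": [[0,0,0,0,0,0,30],[0,0,0,0,0,0,40],[0,0,0,0,0,0,48],[0,0,0,0,0,0,48],[0,0,0,0,0,0,48],[0,0,-0.3,0,0,0,48],[0,0,-0.6,0,0,0,48],[0,0,-0.8,0,0,0,48],[0,0,-0.8,0,0,0,48],[0,0,-0.8,0,0,0,48],[0,0,-0.8,0,0,0,48],[0,0,-0.8,0,0,0,48],[0,0,0,0,0,0,48],[0,0,0,0,0,0,48]]}}

```text
time_s: 19.1
tcp_pos: [0.647, -0.1357, 0.3829]
tool_rot: [0.002, 0.247, 0.969, -0.0]
force: [0.0, -0.2, 0.5]
opening: 0.048
```

Run:
```python
from h import *
im,m=snap('scene','s4'); u,v=289,191; c=im[max(0,v-100):v+100,max(0,u-130):u+130]; cv2.imwrite('pics/s4c.png',cv2.resize(c,None,fx=3,fy=3)[:,:,::-1])
```

```text
(no output)
```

View pics/s4c.png

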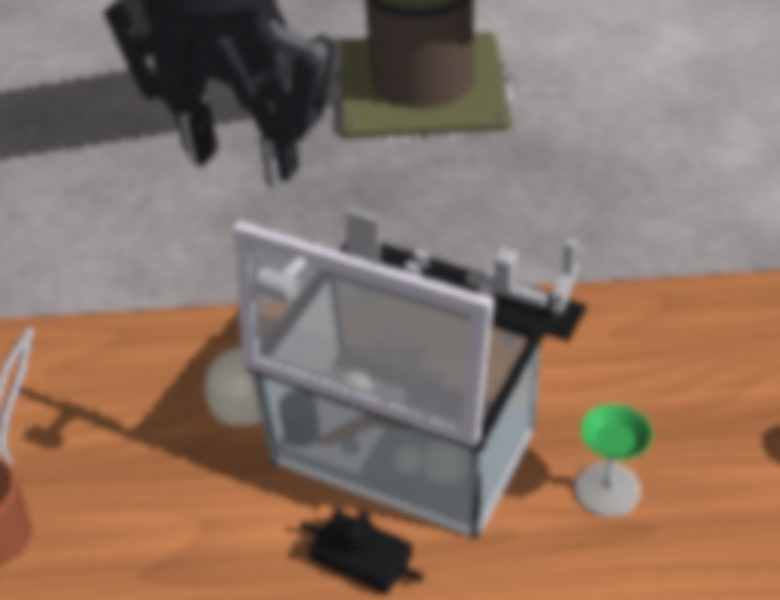

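The lid stands open by itself with the gripper well clear, and everything else is in place. Handing in.

```bash
python3 -c "
from rig import ctrl
print(ctrl.close_job())"
```

```text
the job is handed in; nothing more can be done
None
```

I opened the lid and handed the job in at about 19 s of the 64 s allowed. No verdict was reported, so what follows rests on my own measurements.

- **Keeper:** I pinched its post and swung it to about 1.4 rad, judged from the wrist picture. The bolt was still shut at that point.
- **Bolt:** I slid it back by its knob. The tool moved 39.9 mm, and a wrist picture showed the bolt's tip clear of the lid's tongue.
- **Lid:** I raised it by the grip along its arc at about 0.6 rad/s and let go at about 1.47 rad, worked out from the gripper's position.

The last picture shows the lid standing open by itself and the keeper and bolt open. The dish, valve and hide look as they did before. The gripper is clear of everything, with a force reading of about 0.5 N. The jar and brush were outside that last picture and the pot and tweezers only partly in it, but the arm did not go near them.

No check failed. The only oddity was a 6 N upward force when I first closed on the keeper's post, probably the fingertips touching the keeper. I raised the tool 3 mm before swinging it.

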